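Grease the carton-guide carriage

TASK

Grease the sliding carriage of the carton guide: release its orange clamp lever, slide the carriage until its red pointer stands on the yellow clip (not the white one) and clamp the lever firmly again. Then take the red push-type grease gun from its holder, press its coupler squarely onto the tilted grease nipple until it snaps on, and go on pushing until the barrel has slid well past half of its stroke against the spring. Finish like that, without letting go, still holding the gun pushed in on the nipple; leave the tape roll, the white handle and the cutter where they lie.

Things in the scene. Friction and masses are not known exactly. Their poses are not given: they have to be found in the camera images.
- rail: Aluminium base profile (460 mm long, 150 mm wide, 20 mm high, fixed to the table) with a steel rail on it and a low green roller conveyor behind. Origin on the table, under the middle of the rail; its y axis runs along the rail, x across it away from the robot, z up.
- carriage (a joint): Slide of the blue carriage (84 mm across, 150 mm long, top 62 mm high) along the rail's y, m, -0.125 to 0.125. Released it drags with about 5 N and stays where left; clamped to the stop it holds against 35 N. It carries the red pointer, a grip post, the lever, the nipple and a green guide fence over the conveyor (from 130 mm beyond the carriage's middle, 103 mm high).
- pointer (a point): Tip of the carriage's red pointer, in front of the carriage's middle (58 mm towards the robot), 27 mm above the table. Axes as the rail.
- yellow_clip: Yellow index clip on the front ledge of the rail base, 14 mm wide along the rail: the greasing position. Its origin lies on the rail's centre line at table height, its axes are the rail's; the carriage is in place when the pointer has the same place along the rail's y as this origin (6 mm either way is still on the clip).
- white_clip: The same clip in white: the carton-width setting, not wanted today. Yellow and white change places from day to day.
- post_grip (a point): Black upright grip post on the carriage, 22 mm in diameter, 50 mm tall, standing from 62 to 112 mm above the table; this point is on its axis 96 mm above the table. 53 mm from the lever's pivot and 42 mm from the nipple's elbow along the rail.
- lever (a joint): Clamp lever, rad: 0 = clamped against its stop, arm along the rail's +y; 1.4 = fully released against its other stop, arm towards the robot (counter-clockwise from above releases). Turns about the vertical with about 3 N at the knob and stays where left. It bites below 0.4 and grips fully at its stop: turn it right to its stops.
- lever_pivot (a point): Point on the lever's vertical axis, at the height of the knob's centre (97 mm above the table). It moves with the carriage.
- lever_knob (a point): Centre of the upright orange knob at the end of the lever, 16 mm in diameter, 30 mm tall (82 to 112 mm above the table), 70 mm from the pivot. Hub of the lever: 28 mm in diameter, 84 mm high.
- nipple: Steel ball-head grease nipple on a brass elbow at the carriage's -y end, leaning 30 deg from vertical towards the rail's -y, give or take 0.5 rad sideways; it does not turn. Origin at the ball's tip, about 103 mm above the table, moving with the carriage; z points out along the nipple. Ball 10 mm in diameter, neck 6 mm, hexagon 15 mm wide from 16 mm below the tip.
- holder: Grease gun holder, fixed: steel foot 100 x 100 x 8 mm and a grey collar (55 mm outside, 43 mm inside) on three rods; the barrel stands on the collar's floor 80 mm above the table, the rim is 114 mm above it. Origin under its centre.
- gun: Round red push-type grease gun, about 0.45 kg, nose down in the holder. Origin at the barrel's lower end; z back along its axis, away from the coupler. Barrel 40 mm in diameter to z = 48 mm, flange 47 mm to 55, black eight-sided grip 26 mm across flats to 101, end cap 24 mm to 112. A nozzle tube and the coupler stick out below: lift it at least 105 mm straight up out of the holder.
- gun_grip (a point): Centre of the gun's black grip, on the axis, flats square to the gun's x and y and half-way between; 23 mm above the top of the flange, 144.5 mm from the coupler's mouth. The flange lets the fingertips push the gun forward.
- coupler_mouth (a point): Mouth of the coupler with the nozzle tube fully out, on the gun's axis 66.5 mm below the barrel's lower end (moves with the barrel). The mouth is a funnel 19 mm wide, outside 25 mm.
- coupler_seat (a point): Seat inside the coupler, 14.5 mm above the mouth, on the axis, moving with the nozzle tube; z as the gun's. Four spring jaws below it snap over the nipple's ball with about 6 N; then the nipple's tip is at this point.
- nozzle (a joint): How far the barrel has been pushed down over the nozzle tube, m: 0 to 0.018, springs back. The spring takes 10 N to start and 15.5 N at the end of the stroke.
- white_handle: White plastic handle piece lying flat, about 100 x 70 mm, 18 mm high. Bystander. Origin under its middle.
- cutter: Yellow carton cutter lying flat, about 160 x 30 mm, 18 mm high. Bystander. Origin under its middle.
- tape_roll: Loose roll of packing tape lying flat, 104 mm in diameter, 48 mm high. Bystander. Origin under its centre.

How it is judged:
By the outcome, as a careful person would: the job done as asked, in the order asked, and still so for the second after the job is handed in, while the arm keeps its last pose, push and grip.
It also fails if it takes over 72 s, if anything falls off the work surface, if the arm or the gripper's body presses on something with over 40 N, if the wrist force passes 120 N, or if a joint passes its speed limit or range.

ROBOT

A 6-joint arm with a two-finger parallel gripper is mounted at the origin on the work surface. World frame = base frame: x ahead of the robot, y to its left, z up, the work surface at z = 0. Lengths are in m, angles in rad, forces in N, time in s.
With the tool pointing down it reaches from about 0.35 to 0.85 m from the base axis. Payload 8.1 kg.
Tool frame: the origin (TCP) lies at the very end of the fingers, on their centre line; the grasp point (between the pads) lies 19 mm behind it; z points along the fingers, y is the direction in which the jaws open and shut (so a half turn about z gives the same grasp; the last joint's range is limited). The gripper opens to 93 mm and grips with 3 to 60 N. Pads are 15 mm wide; open, the fingers measure 128 mm over their backs; the gripper's body (75 mm by 188 mm) begins 65 mm behind the grasp point.
Start: joints at [1.146, 0.13, 1.488, -0, 1.523, -0.085], TCP at [0.2, 0.566, 0.219] pointing down, gripper open.
Joint ranges: [-2.96, 2.96], [-0.89, 2.26], [0.02, 2.5], [-1.34, 4.48], [0, 2.73], [-2.66, 2.66]. Speed limits (rad/s): [2.39, 2.39, 2.79, 3.14, 3.14, 3.14].

INTERFACE

Orientations are given as a rotation vector (axis times angle).
In Python, from plant import robot gives the robot as it stands.
- The arm moves only by the shell command python3 -m inch 'ROWS' [FORCE]. ROWS is JSON, a list that holds one entry, the list of rows, each a list of 7 numbers: the shift along the tool's x, y, z in cm, then the turn, a rotation vector about the tool's x, y, z in degrees, then the gripper command: -1 is fully open, 1 is shut, values between are in proportion. A call has 1 to 5 rows; each row shifts and turns the commanded pose from where the row before left it, along the tool's axes as they then stand; what a row does not reach is not made up. A row lasts 1/10 s, in which the tool goes at most 50 mm and 8.59 degrees, less where a joint would pass 70% of its speed; a pose out of reach is approached as far as the arm can. A call with a gripper value outside its range is refused whole. The fingers move at their own pace and stop on an object; FORCE is the grip in N (left out, the last holds). Time passes only in rows, so rows that do not move let the fingers close. It gives the time, the measured TCP pose, the force and the opening at its end, in the units of the state.
- robot.read_state(): the state, without advancing time (a new reading comes with each control period).
- robot.read_camera(name): name is "side" or "top"; returns a dict with "image" (400x640x3 uint8, blue, green, red), "K" (3x3 intrinsics, pixels), "distortion" ([k1, k2, p1, p2, k3] as OpenCV has them; the pictures are not rectified), "R" (3x3) and "t" (3): a world point X has camera coordinates R X + t. Camera axes: x right, y down, z forward; pixel columns grow to the right and rows downward; lengths in m; the calibration is good to about 2 mm. A picture is of the moment at which its call begins. There is no depth.
- robot.close_job(): hands the job in, once; it reports no verdict.
The state is a dict: "t": time; "q": joint angles; "dq": joint speeds; "joint_torque": joint torques, N m; "tool_pos": TCP position; "orientation": TCP orientation; "force": force on the tool from outside, world axes, zero at the start; "wrist_torque": the same for the moment, N m; "opening": finger opening in m.
Only numpy, scipy, OpenCV 4.12 (cv2) and the standard library are available. Lean on these libraries where they do the work, as an engineer would, in place of code of your own. Each camera call takes 0.05 s, during which the arm holds its last target. There are 200 camera calls.

## Working session

There is one attempt and no reset: what is moved stays moved. The work goes in short steps, Python scripts to look and compute and a shell command to move; the robot and the scene stay as the last step left them, time stands still between calls to the robot, and variables do not carry over. Pictures are saved under pics/ and viewed, about 8 in all and at most 12, crops included, and the job is handed in when it is done.

```bash
mkdir -p pics; ls; cat > h.py <<'E'
import numpy as np, cv2, json
from scipy.spatial.transform import Rotation as Ro
from scipy.optimize import least_squares
from plant import robot
def snap(n,f):
    c=robot.read_camera(n); cv2.imwrite('pics/'+f+'.png',c['image'])
    np.savez('pics/'+f+'.npz',K=c['K'],d=c['distortion'],R=c['R'],t=c['t']); return c
def load(f):
    z=np.load('pics/'+f+'.npz'); return {k:z[k] for k in z}
def proj(c,P):
    P=np.atleast_2d(np.array(P,float)); return cv2.projectPoints(P,cv2.Rodrigues(c['R'])[0],c['t'],c['K'],c['d'])[0][:,0]
def atz(c,uv,z):
    uv=np.array(uv,float).reshape(-1,1,2); n=cv2.undistortPoints(uv,c['K'],c['d'])[:,0]
    d=np.c_[n,np.ones(len(n))]@c['R']; o=-c['R'].T@c['t']
    return o+d*((z-o[2])/d[:,2])[:,None]
def delta(pos,rv=None,s=None):
    # print shift in tool axes (cm) and turn (deg) from measured pose
    s=s or robot.read_state(); R=Ro.from_rotvec(s['orientation'])
    print('shift cm',np.round(R.inv().apply(np.array(pos)-s['tool_pos'])*100,2), end=' ')
    if rv is not None: print('turn',np.round(np.degrees((R.inv()*rv).as_rotvec()),1),end='')
    print()
E
python3 - <<'E'
from h import *
for n in('top','side'):
    c=snap(n,n+'0'); print(n,-c['R'].T@c['t'],c['R'][2],c['K'][0,0])
s=robot.read_state(); print(s['t'],s['orientation'],s['opening'],Ro.from_rotvec(s['orientation']).as_matrix())
E
```

```text
pics
top [0.26146571 0.04035285 1.51120851] [ 0.16193831 -0.00536839 -0.98678628] 514.3361332463597
side [ 0.40948882 -0.94937005  0.93431115] [ 0.06259033  0.7624533  -0.64400887] 505.9861160989899
0.1 [-5.31111328e-01 -3.09593758e+00  2.44621291e-03] 0.09278779166256082 [[-9.42823124e-01  3.33292796e-01 -6.85284676e-04]
 [ 3.33293463e-01  9.42822002e-01 -1.46271042e-03]
 [ 1.58590624e-04 -1.60747811e-03 -9.99998695e-01]]
```

View pics/top0.png

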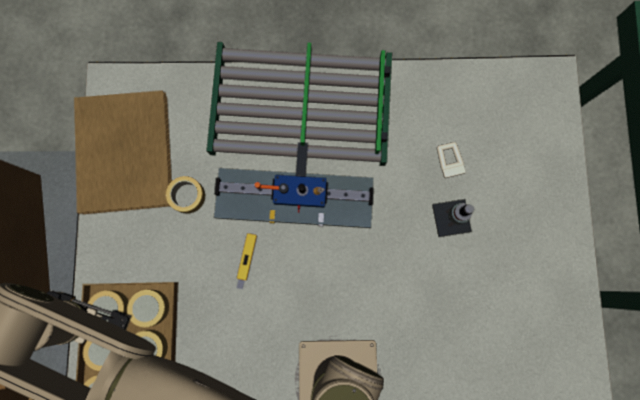

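View pics/side0.png

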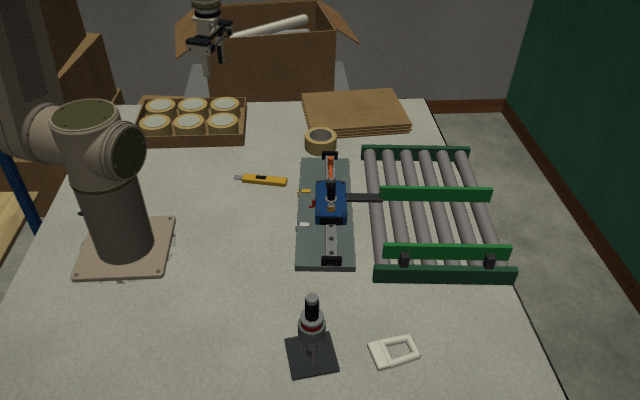

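Top: rail centre ~(295,195), carriage ~(300,191), orange knob ~(260,186), yellow clip (272,216), white clip (321,218), gun (462,212). Side: gun (312,310), carriage (331,200). Next, an enlarged mosaic for accuracy.

```bash
python3 - <<'E'
from h import *
t=cv2.imread('pics/top0.png'); s=cv2.imread('pics/side0.png')
def crop(im,x,y,w,h,k): return cv2.resize(im[y:y+h,x:x+w],None,fx=k,fy=k,interpolation=cv2.INTER_CUBIC)
M=np.zeros((600,800,3),np.uint8)
a=crop(t,210,160,170,75,4.7); M[:a.shape[0],:a.shape[1]]=a[:,:800]
b=crop(s,290,145,75,130,1.9); 
b=crop(s,295,150,60,60,4); M[355:595,:240]=b
b=crop(s,280,285,65,95,2.5); M[355:593,245:245+b.shape[1]]=b
b=crop(t,425,190,60,55,4); M[355:575,415:655]=b
cv2.imwrite('pics/mos0.png',M)
E
```

```text
(no output)
```

View pics/mos0.png

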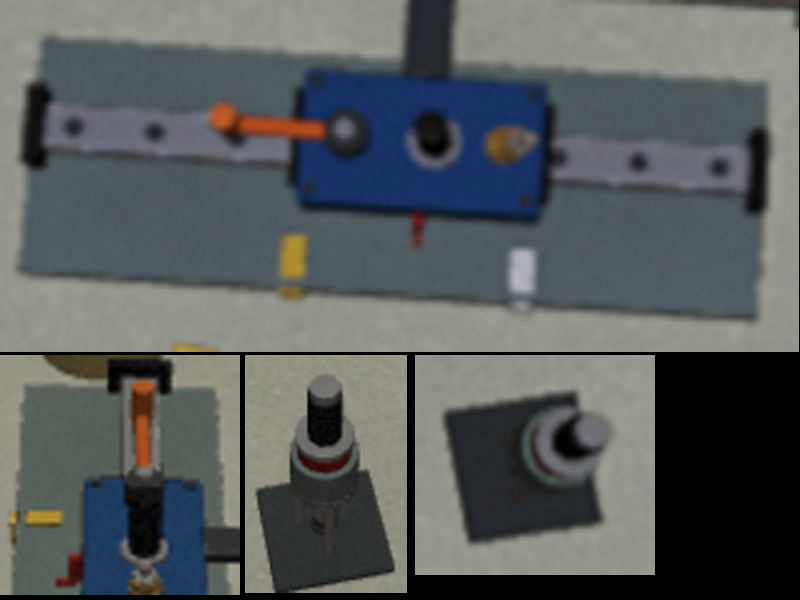

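The mosaic shows the base corners, knob (222,117), hub (347,133), pointer tip (418,245), yellow clip (292,250), and the nipple leaning to about (525,143). The gun cap is at about (592,432) in the top crop and (325,383) in the side crop.

```bash
python3 - <<'E'
from h import *
T=load('top0');S=load('side0')
def ct(p,x0,y0,k,ox=0,oy=0): return [x0+(p[0]-ox+.5)/k-.5,y0+(p[1]-oy+.5)/k-.5]
f=lambda p:ct(p,210,160,4.7); g=lambda p:ct(p,425,190,4,415,355)
fs=lambda p:ct(p,295,150,4,0,355); gs=lambda p:ct(p,280,285,2.5,245,355)
C=atz(T,[f(p) for p in[(42,38),(768,83),(757,318),(20,270)]],.02); print(C)
def model(v):
    x,y,a=v; R=np.array([[np.cos(a),-np.sin(a)],[np.sin(a),np.cos(a)]])
    L=np.array([[.075,.23],[.075,-.23],[-.075,-.23],[-.075,.23]]); return L@R.T+[x,y]
r=least_squares(lambda v:(model(v)-C[:,:2]).ravel(),[.5,.05,0]); x,y,a=r.x
print('rail',x,y,np.degrees(a),r.fun.round(4))
R=np.array([[np.cos(a),-np.sin(a)],[np.sin(a),np.cos(a)]])
def loc(n,P): print(n,P[:2].round(4),'rail',((P[:2]-[x,y])@R).round(4))
for n,p,z in[('knob',(223,116),.112),('hub',(347,131),.084),('post',(433,124),.112),('tip',(418,247),.027),('yellow',(292,250),.025),('white',(521,263),.025),('nip',(525,143),.103)]:
    loc(n,atz(T,f(p),z)[0])
loc('knobS',atz(S,fs((142,384)),.112)[0]); loc('yelS',atz(S,fs((43,518)),.025)[0])
print('gun',atz(T,g((592,432)),.192)[0],atz(S,gs((325,381)),.192)[0])
Fc=atz(T,[g(p) for p in[(447,412),(575,393),(602,522),(470,542)]],.008);print('foot',Fc.mean(0))
print('holder rim centre top',atz(T,g((558,452)),.114)[0])
E
```

```text
[[ 0.61053205  0.33996569  0.02      ]
 [ 0.57414055 -0.11666246  0.02      ]
 [ 0.42563717 -0.10495869  0.02      ]
 [ 0.4633993   0.3512776   0.02      ]]
rail 0.5184272678521266 0.11740553807762823 -4.625662558683549 [ 0.0012  0.0006  0.0005 -0.0012 -0.0005 -0.0008 -0.0012  0.0014]
knob [0.5403 0.2147] rail [0.014  0.0987]
hub [0.5355 0.1438] rail [0.0149 0.0277]
post [0.5335 0.0912] rail [ 0.0171 -0.0249]
tip [0.4726 0.1044] rail [-0.0447 -0.0167]
yellow [0.4723 0.1825] rail [-0.0512  0.0612]
white [0.4618 0.0407] rail [-0.0503 -0.081 ]
nip [0.5229 0.0371] rail [ 0.0109 -0.0796]
knobS [0.5391 0.2174] rail [0.0126 0.1014]
yelS [0.467  0.1787] rail [-0.0562  0.057 ]
gun [ 0.45040916 -0.34290303  0.192     ] [ 0.45185342 -0.3403961   0.192     ]
foot [ 0.45170438 -0.34471426  0.008     ]
holder rim centre top [ 0.44816102 -0.34165219  0.114     ]
```

Measured geometry:
- The steel rail is offset about 14 mm back on the base, which agrees with the 58 mm pointer.
- The knob is at (0.540, 0.216).
- The carriage needs about +76 mm along the rail.

First I move to above the knob.

```bash
I="python3 -m inch"; $I '[[[-4.4,-2.2,0,0,0,0,-0.3],[-4.4,-2.2,0,0,0,0,-0.3],[-4.4,-2.2,0,0,0,0,-0.3],[-4.4,-2.2,0,0,0,0,-0.3],[-4.4,-2.2,0,0,0,0,-0.3]]]' 20
$I '[[[-4.4,-2.2,0,0,0,0,-0.3],[-4.4,-2.2,0,0,0,0,-0.3],[-4.4,-2.2,0,0,0,0,-0.3],[-4.4,-2.2,0,0,0,0,-0.3],[-4.0,-2.0,0,0,0,0,-0.3]]]'
$I '[[[0,0,1,0,0,8.5,-0.3],[0,0,1,0,0,8.5,-0.3],[0,0,1,0,0,8.5,-0.3],[0,0,1,0,0,8.5,-0.3],[0,0,1,0,0,8.5,-0.3]]]'
$I '[[[0,0,0,0,0,8.5,-0.3],[0,0,0,0,0,8.5,-0.3],[0,0,0,0,0,8.5,-0.3],[0,0,0,0,0,7,-0.3],[0,0,0,0,0,0,-0.3]]]'
python3 - <<'E'
from h import *
s=robot.read_state();print(s)
delta([.540,.216,.088],Ro.from_matrix(np.array([[ -np.sin(np.radians(4.6)),np.cos(np.radians(4.6)),0],[-np.cos(np.radians(4.6)),-np.sin(np.radians(4.6)),0],[0,0,-1]])))
E
```

```text
t: 0.6
tool_pos: [0.3715, 0.387, 0.2182]
orientation: [-0.531, -3.096, 0.001]
force: [0.9, 0.2, 0.0]
opening: 0.0614
t: 1.1
tool_pos: [0.5394, 0.2128, 0.2182]
orientation: [-0.532, -3.096, 0.0]
force: [0.6, 0.9, 0.1]
opening: 0.0602
t: 1.6
tool_pos: [0.538, 0.2146, 0.1676]
orientation: [-1.625, -2.688, 0.001]
force: [-0.2, -0.9, -0.1]
opening: 0.0604
t: 2.1
tool_pos: [0.5381, 0.2147, 0.1681]
orientation: [-2.308, -2.131, 0.001]
force: [0.6, 0.3, -0.7]
opening: 0.0603
{'t': 2.1, 'q': array([ 2.91251648e-01,  1.04223879e-01,  1.60922147e+00, -1.62434429e-05,
        1.42908867e+00,  3.71187736e-01]), 'dq': array([-0.00016239,  0.0006853 ,  0.00104951, -0.00069652,  0.00058996,
       -0.14794426]), 'joint_torque': array([-1.43549906e-02, -5.37329829e+01, -4.83303881e+01,  7.87152280e-02,
       -2.09273770e-02,  2.38109261e+00]), 'tool_pos': array([0.53806233, 0.21474313, 0.16809145]), 'orientation': array([-2.30813491e+00, -2.13063649e+00,  1.33969949e-03]), 'force': array([ 0.56407537,  0.34482086, -0.67658987]), 'wrist_torque': array([-0.0361868 ,  0.06478526, -0.00359254]), 'opening': 0.0603025449176112}Traceback (most recent call last):
  File "<stdin>", line 3, in <module>
  File "scipy/spatial/transform/_rotation.pyx", line 1143, in scipy.spatial.transform._rotation.Rotation.from_matrix
ValueError: Non-positive determinant (left-handed or null coordinate frame) in rotation matrix 0: [[-0.08019892  0.99677888  0.        ]
 [-0.99677888 -0.08019892  0.        ]
 [ 0.          0.         -1.        ]].
```

```bash
I="python3 -m inch"; $I '[[[0.15,0.2,2,0,0,0,-0.3],[0,0,2,0,0,0,-0.3],[0,0,2,0,0,0,-0.3],[0,0,2,0,0,0,-0.3],[0,0,0,0,0,0,-0.3]]]' 20
$I '[[[0,0,0,0,0,0,1],[0,0,0,0,0,0,1],[0,0,0,0,0,0,1],[0,0,0,0,0,0,1],[0,0,0,0,0,0,1]]]'
python3 - <<'E'
from h import *
s=snap('side','s1');c=s
im=cv2.resize(s['image'][130:240,270:400],None,fx=5,fy=5,interpolation=cv2.INTER_CUBIC);cv2.imwrite('pics/s1c.png',im)
E
```

```text
t: 2.6
tool_pos: [0.5379, 0.2154, 0.085]
orientation: [-2.301, -2.135, 0.009]
force: [-0.4, 0.3, -0.7]
opening: 0.0603
t: 3.1
tool_pos: [0.5409, 0.2163, 0.0893]
orientation: [2.306, 2.133, 0.001]
force: [-0.5, 0.9, -0.2]
opening: 0.025
```

View pics/s1c.png

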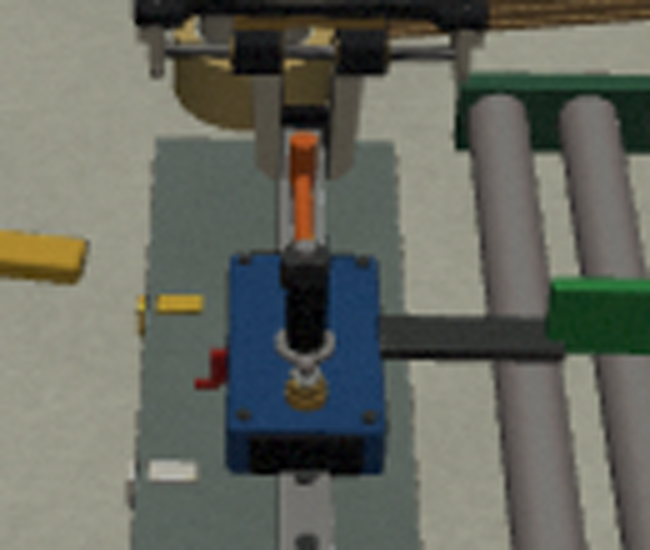

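The fingers are closing centred on the knob (303,150). The clip is at (180,303) and the pointer tip at (203,383). I finish the close, then compute the arc rows.

```bash
I="python3 -m inch"; $I '[[[0,0,0,0,0,0,1],[0,0,0,0,0,0,1],[0,0,0,0,0,0,1]]]' 20
python3 - <<'E'
from h import *
# chord per 8deg step on r=70, rotating tool CCW (tool z down => -z turn). tool y = outward normal? 
s=robot.read_state();R=Ro.from_rotvec(s['orientation']).as_matrix();print(R.round(3))
th=np.radians(8);p0=np.array([0,.07]);p1=.07*np.array([-np.sin(th),np.cos(th)])
d=p1-p0;print('rail dx,dy cm',d*100) # rail frame; tool x=rail y, tool y=rail x
E
```

```text
t: 3.45
tool_pos: [0.5405, 0.2163, 0.0889]
orientation: [-2.306, -2.133, -0.0]
force: [-1.6, -0.1, 2.3]
opening: 0.0158
[[ 0.078  0.997  0.   ]
 [ 0.997 -0.078  0.   ]
 [ 0.     0.    -1.   ]]
rail dx,dy cm [-0.97421171 -0.06812352]
```

```bash
I="python3 -m inch"; $I '[[[-0.07,-0.97,0,0,0,-8,1],[-0.07,-0.97,0,0,0,-8,1],[-0.07,-0.97,0,0,0,-8,1],[-0.07,-0.97,0,0,0,-8,1],[-0.07,-0.97,0,0,0,-8,1]]]'
$I '[[[-0.07,-0.97,0,0,0,-8,1],[-0.07,-0.97,0,0,0,-8,1],[-0.07,-0.97,0,0,0,-8,1],[-0.07,-0.97,0,0,0,-8,1],[-0.07,-0.97,0,0,0,-8,1]]]'
$I '[[[-0.02,-0.4,0,0,0,-2,1],[0,0,0,0,0,0,1]]]'
python3 - <<'E'
from h import *
s=robot.read_state();R=Ro.from_rotvec(s['orientation']).as_matrix();print(R.round(3))
a=np.radians(-4.6);Rr=np.array([[np.cos(a),-np.sin(a)],[np.sin(a),np.cos(a)]])
piv=np.array([.5405,.2163])-Rr@[0,.07]
d=(s['tool_pos'][:2]-piv)@Rr;print(piv,d,np.hypot(*d),np.arctan2(-d[0],d[1]), s['force'][:2]@Rr)
E
```

```text
t: 3.95
tool_pos: [0.4947, 0.2033, 0.0889]
orientation: [1.429, 2.797, 0.001]
force: [2.2, -1.3, 0.9]
opening: 0.0153
t: 4.45
tool_pos: [0.4676, 0.1639, 0.0889]
orientation: [0.387, 3.117, 0.001]
force: [1.1, 0.7, 0.5]
opening: 0.0153
t: 4.65
tool_pos: [0.4674, 0.1598, 0.0889]
orientation: [0.341, 3.122, 0.001]
force: [2.8, 0.4, -0.3]
opening: 0.0154
[[-0.976  0.216  0.001]
 [ 0.216  0.976  0.   ]
 [-0.001  0.001 -1.   ]]
[0.53488608 0.14652548] [-0.06833887  0.00777885] 0.06878017365923558 1.457456592988938 [2.78261341 0.59279929]
```

```bash
I="python3 -m inch"; $I '[[[0,-0.3,0,0,0,-2,1],[0,0,0,0,0,0,1]]]'
$I '[[[0,-0.3,0,0,0,-1,1],[0,0,0,0,0,0,1]]]'
python3 - <<'E'
from h import *
snap('side','s2');c=snap('top','t2')
im=cv2.imread('pics/s2.png');t=c['image']
a=cv2.resize(im[150:240,280:380],None,fx=5,fy=5,interpolation=3);b=cv2.resize(t[165:240,230:290+65],None,fx=4.5,fy=4.5,interpolation=3)
M=np.zeros((600,800,3),np.uint8);M[:450,:500]=a
b=cv2.resize(t[170:235,240:340],None,fx=3,fy=3,interpolation=3);M[:195,500:800]=b
cv2.imwrite('pics/m2.png',M[:460])
E
```

```text
t: 4.85
tool_pos: [0.4671, 0.1574, 0.0889]
orientation: [0.287, 3.127, 0.002]
force: [4.8, 2.6, -1.8]
opening: 0.0156
t: 5.05
tool_pos: [0.4667, 0.1546, 0.0889]
orientation: [0.26, 3.129, 0.002]
force: [5.9, 2.7, -3.0]
opening: 0.0153
```

View pics/m2.png

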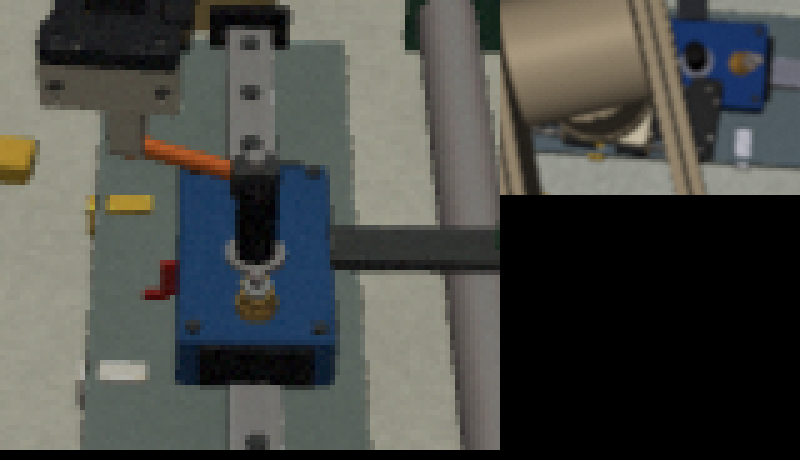

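The lever now stands against its released stop: the pointer has moved about 3 px in −y, so the carriage gave way slightly. Next is the grip post.

```bash
I="python3 -m inch"; $I '[[[0,0,0,0,0,0,0.4],[0,0,0,0,0,0,0.4],[0,0,-1.5,0,0,0,-0.1],[0,0,-2,0,0,0,-0.1],[0,0,-2,0,0,8.5,-0.1]]]'
$I '[[[0,0,0,0,0,8.5,-0.1],[0,0,0,0,0,8.5,-0.1],[0,0,0,0,0,8.5,-0.1],[0,0,0,0,0,8.5,-0.1],[0,0,0,0,0,8.5,-0.1]]]'
$I '[[[0,0,0,0,0,8.5,-0.1],[0,0,0,0,0,8.5,-0.1],[0,0,0,0,0,8.5,-0.1],[0,0,0,0,0,8.5,-0.1],[0,0,0,0,0,8.5,-0.1]]]'
$I '[[[0,0,0,0,0,0,-0.1]]]'
python3 - <<'E'
from h import *
delta([.531,.0895,.08])
E
```

```text
t: 5.65
tool_pos: [0.4649, 0.1539, 0.1437]
orientation: [-0.492, -3.101, 0.001]
force: [0.4, 0.5, -0.2]
opening: 0.0474
t: 6.15
tool_pos: [0.4653, 0.154, 0.1434]
orientation: [-1.591, -2.709, 0.001]
force: [-0.3, -0.1, 0.4]
opening: 0.0511
t: 6.65
tool_pos: [0.4653, 0.154, 0.1434]
orientation: [-2.464, -1.948, 0.002]
force: [0.4, -1.0, 0.1]
opening: 0.0518
t: 6.75
tool_pos: [0.4653, 0.154, 0.1434]
orientation: [-2.461, -1.953, 0.001]
force: [-1.3, 0.2, 0.2]
opening: 0.0509
shift cm [-4.79  7.87  6.34]
```

```bash
I="python3 -m inch"; $I '[[[-2.4,3.94,0,0,0,0,-0.1],[-2.4,3.94,0,0,0,0,-0.1],[0,0,0,0,0,-8.4,-0.1],[0,0,0,0,0,0,-0.1]]]'
$I '[[[0,0,2.1,0,0,0,-0.1],[0,0,2.1,0,0,0,-0.1],[0,0,2.1,0,0,0,-0.1],[0,0,0,0,0,0,-0.1],[0,0,0,0,0,0,1]]]' 40
$I '[[[0,0,0,0,0,0,1],[0,0,0,0,0,0,1],[0,0,0,0,0,0,1],[0,0,0,0,0,0,1],[0,0,0,0,0,0,1]]]' 40
$I '[[[0,0,0,0,0,0,1],[0,0,0,0,0,0,1]]]' 40
python3 - <<'E'
from h import *
c=snap('side','s3')
im=cv2.resize(c['image'][150:250,270:390],None,fx=6,fy=6,interpolation=3);cv2.imwrite('pics/s3c.png',im)
E
```

```text
t: 7.15
tool_pos: [0.5319, 0.0887, 0.1431]
orientation: [-2.303, -2.136, 0.002]
force: [0.1, 0.2, -0.1]
opening: 0.051
t: 7.65
tool_pos: [0.531, 0.0902, 0.0807]
orientation: [-2.308, -2.131, 0.001]
force: [0.5, -0.1, 0.3]
opening: 0.0469
t: 8.15
tool_pos: [0.5313, 0.0899, 0.0816]
orientation: [-2.308, -2.131, 0.001]
force: [-5.5, 1.1, 6.8]
opening: 0.0215
t: 8.35
tool_pos: [0.5313, 0.0899, 0.0815]
orientation: [-2.308, -2.131, 0.001]
force: [-5.7, 0.4, 7.7]
opening: 0.0211
```

View pics/s3c.png

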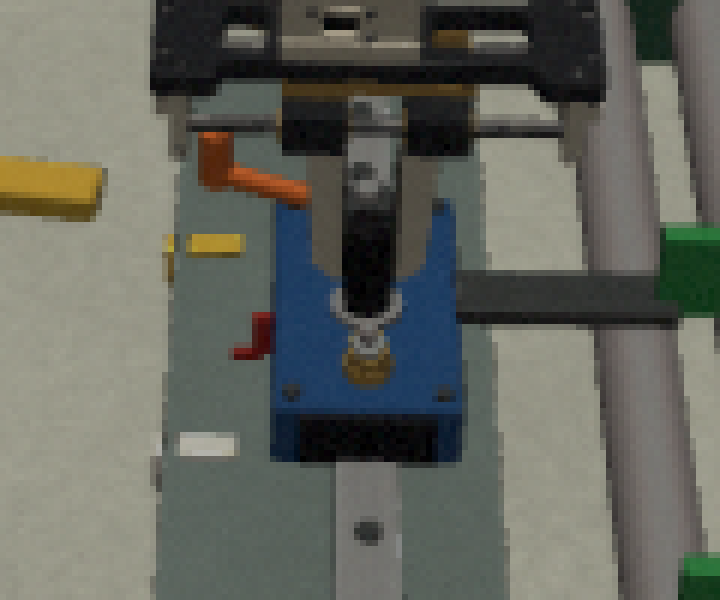

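The post is gripped and the lever sits at its released stop. The pointer tip is at (238,354), the yellow clip centre at (216,245).

```bash
python3 - <<'E'
from h import *
S=load('s3'); T=load('top0'); a=np.radians(-4.6);Rr=np.array([[np.cos(a),-np.sin(a)],[np.sin(a),np.cos(a)]])
f=lambda p:[270+(p[0]+.5)/6-.5,150+(p[1]+.5)/6-.5]
for n,p,z in[('tip',(240,354),.027),('yel',(216,244),.023),('yel',(216,244),.026),('whi',(208,445),.023)]:
    print(n,((atz(S,f(p),z)[0][:2]-[.518,.117])@Rr).round(4))
E
```

```text
tip [-0.042  -0.0242]
yel [-0.0553  0.0605]
yel [-0.0551  0.0568]
whi [-0.0549 -0.0815]
```

```bash
I="python3 -m inch"; $I '[[[1.5,0,0,0,0,0,1],[1.7,0,0,0,0,0,1],[1.7,0,0,0,0,0,1],[1.7,0,0,0,0,0,1],[1.6,0,0,0,0,0,1]]]'
$I '[[[0,0,0,0,0,0,1],[0,0,0,0,0,0,1]]]'
python3 - <<'E'
from h import *
c=snap('side','s4')
im=cv2.resize(c['image'][140:220,280:370],None,fx=8,fy=7,interpolation=3);cv2.imwrite('pics/s4c.png',im)
E
```

```text
t: 8.9
tool_pos: [0.5377, 0.1711, 0.0816]
orientation: [2.308, 2.13, -0.003]
force: [-7.2, -5.7, 7.7]
opening: 0.0216
t: 9.1
tool_pos: [0.5379, 0.1732, 0.0816]
orientation: [-2.306, -2.131, -0.002]
force: [-4.7, 5.6, 5.2]
opening: 0.0215
```

View pics/s4c.png

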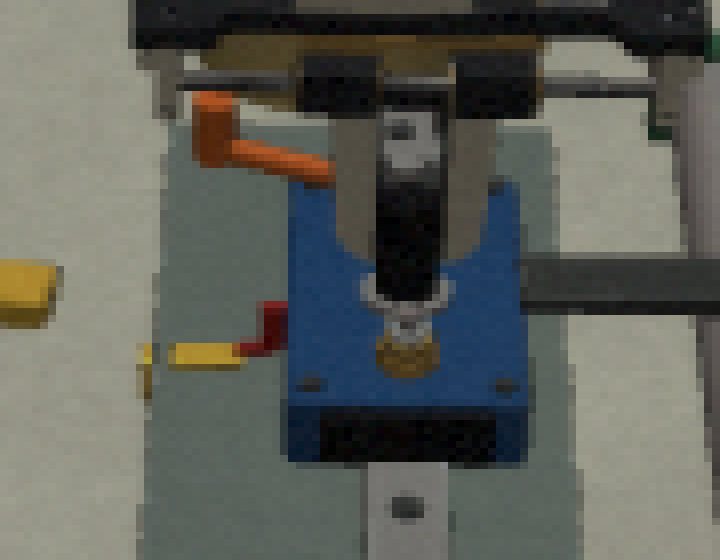

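The pointer stands on the yellow clip: tip at row 352, clip at row 356, within about 2 mm once height is allowed for. Next I go back to the knob at about (0.473, 0.238).

```bash
I="python3 -m inch"; $I '[[[0,0,0,0,0,0,0.3],[0,0,0,0,0,0,-0.1],[0,0,0,0,0,0,-0.1],[0,0,-3,0,0,0,-0.1],[0,0,-3.4,0,0,0,-0.1]]]' 20
$I '[[[0,0,0,0,0,-8.5,-0.1],[0,0,0,0,0,-8.5,-0.1],[0,0,0,0,0,-8.5,-0.1],[0,0,0,0,0,-8.5,-0.1],[0,0,0,0,0,-8.5,-0.1]]]'
$I '[[[0,0,0,0,0,-8.5,-0.1],[0,0,0,0,0,-8.5,-0.1],[0,0,0,0,0,-8.5,-0.1],[0,0,0,0,0,-8.5,-0.1],[0,0,0,0,0,-8.5,-0.1]]]'
$I '[[[0,0,0,0,0,0,-0.1]]]'
python3 - <<'E'
from h import *
delta([.4734,.2376,.088])
E
```

```text
t: 9.65
tool_pos: [0.5367, 0.1708, 0.1434]
orientation: [-2.307, -2.129, 0.006]
force: [0.3, -0.3, 1.1]
opening: 0.0503
t: 10.15
tool_pos: [0.5383, 0.1711, 0.1446]
orientation: [1.371, 2.827, -0.0]
force: [-0.5, 0.4, -0.6]
opening: 0.0514
t: 10.65
tool_pos: [0.5383, 0.1711, 0.1446]
orientation: [0.253, 3.131, -0.0]
force: [0.4, -0.1, 0.4]
opening: 0.0511
t: 10.75
tool_pos: [0.5383, 0.1712, 0.1446]
orientation: [-0.259, -3.131, 0.0]
force: [-0.6, -0.4, -0.3]
opening: 0.0506
shift cm [7.49 5.49 5.66]
```

```bash
I="python3 -m inch"; $I '[[[3.75,2.75,0,0,0,0,-0.1],[3.74,2.74,0,0,0,0,-0.1],[0,0,0,0,0,0,-0.1],[0,0,2.8,0,0,0,-0.1],[0,0,2.8,0,0,0,-0.1]]]'
$I '[[[0,0,0,0,0,0,-0.1],[0,0,0,0,0,0,1],[0,0,0,0,0,0,1],[0,0,0,0,0,0,1],[0,0,0,0,0,0,1]]]' 20
$I '[[[0,0,0,0,0,0,1],[0,0,0,0,0,0,1],[0,0,0,0,0,0,1]]]' 20
```

```text
t: 11.25
tool_pos: [0.4748, 0.2385, 0.0894]
orientation: [0.268, 3.127, 0.002]
force: [0.4, 0.1, -0.9]
opening: 0.0513
t: 11.75
tool_pos: [0.4744, 0.2382, 0.09]
orientation: [0.263, 3.129, 0.001]
force: [0.5, 0.1, 0.3]
opening: 0.0235
t: 12.05
tool_pos: [0.474, 0.2381, 0.0894]
orientation: [0.262, 3.13, 0.0]
force: [-0.6, -0.9, 5.5]
opening: 0.0154
```

```bash
I="python3 -m inch"; $I '[[[-0.15,0.97,0,0,0,8.5,1],[-0.14,0.97,0,0,0,8.5,1],[-0.13,0.97,0,0,0,8.5,1],[-0.12,0.97,0,0,0,8.5,1],[-0.11,0.97,0,0,0,8.5,1]]]' 8
$I '[[[-0.1,0.97,0,0,0,8.5,1],[-0.1,0.97,0,0,0,8.5,1],[-0.09,0.97,0,0,0,8.5,1],[-0.08,0.97,0,0,0,8.5,1],[-0.07,0.97,0,0,0,8.5,1]]]' 8
$I '[[[0,0.2,0,0,0,0,1],[0,0,0,0,0,0,1]]]' 30
python3 - <<'E'
from h import *
s=robot.read_state();R=Ro.from_rotvec(s['orientation']).as_matrix();print(R.round(3),s['force'])
E
```

```text
t: 12.55
tool_pos: [0.5012, 0.2777, 0.0893]
orientation: [1.387, 2.818, -0.0]
force: [1.0, -5.5, 6.0]
opening: 0.0156
t: 13.05
tool_pos: [0.5466, 0.2907, 0.0891]
orientation: [2.314, 2.124, -0.001]
force: [-3.3, -2.4, 7.5]
opening: 0.0158
t: 13.25
tool_pos: [0.5474, 0.2906, 0.0891]
orientation: [-2.307, -2.13, 0.003]
force: [-8.6, -2.6, 10.4]
opening: 0.0151
[[ 0.08   0.997 -0.003]
 [ 0.997 -0.08  -0.   ]
 [-0.001 -0.003 -1.   ]] [-8.5923492  -2.63314575 10.4266862 ]
```

```bash
I="python3 -m inch"; $I '[[[0,0.4,0,0,0,0,1],[0,0.2,0,0,0,0,1],[0,0,0,0,0,0,1]]]' 40
$I '[[[0,-0.4,0,0,0,0,1],[0,0,0,0,0,0,0.3],[0,0,0,0,0,0,-0.1],[0,0,0,0,0,0,-0.1],[0,0,-4,0,0,0,-0.1]]]' 20
$I '[[[0,0,-4,0,0,0,-0.1],[0,0,-4,0,0,0,-0.1],[-4,0,-3,0,0,0,-0.1],[-4,0,0,0,0,0,-0.1],[-4,0,0,0,0,0,-0.1]]]'
$I '[[[-4,-1,0,0,0,0,-0.1],[-4,-1,0,0,0,0,-0.1],[-4,-1,0,0,0,0,-0.1],[-4,-1,0,0,0,0,-0.1],[-4,-1,0,0,0,0,-0.1]]]'
$I '[[[-4,-1,0,0,0,0,-0.1],[-4,-1,0,0,0,0,-0.1],[-4,-1,0,0,0,0,-0.1],[-4,-1,0,0,0,0,-0.1],[-4,0,0,0,0,0,-0.1]]]'
python3 - <<'E'
from h import *
c=snap('top','t5');s=snap('side','s5')
M=np.zeros((600,800,3),np.uint8)
M[:330,:800]=cv2.resize(c['image'][170:225,215:375],None,fx=5,fy=6,interpolation=3)
b=cv2.resize(s['image'][140:207,285:365],None,fx=5,fy=4,interpolation=3);M[331:331+268,:400]=b
b=cv2.resize(s['image'][170:203,310:360],None,fx=8,fy=8,interpolation=3);M[332:596,400:]=b
cv2.imwrite('pics/m5.png',M)
E
```

```text
t: 13.55
tool_pos: [0.5479, 0.2907, 0.0887]
orientation: [-2.301, -2.127, 0.017]
force: [-34.4, -1.8, 26.4]
opening: 0.0156
t: 14.05
tool_pos: [0.5464, 0.2884, 0.122]
orientation: [-2.306, -2.128, 0.017]
force: [0.1, 0.3, -0.9]
opening: 0.0431
t: 14.55
tool_pos: [0.5417, 0.1698, 0.2404]
orientation: [2.306, 2.131, 0.004]
force: [-0.4, 0.0, -0.3]
opening: 0.0509
t: 15.05
tool_pos: [0.4745, -0.0262, 0.2386]
orientation: [2.308, 2.131, 0.0]
force: [0.6, -1.0, -0.0]
opening: 0.0513
t: 15.55
tool_pos: [0.4182, -0.2226, 0.2389]
orientation: [2.308, 2.13, 0.0]
force: [1.0, 0.5, 1.5]
opening: 0.0511
```

View pics/m5.png

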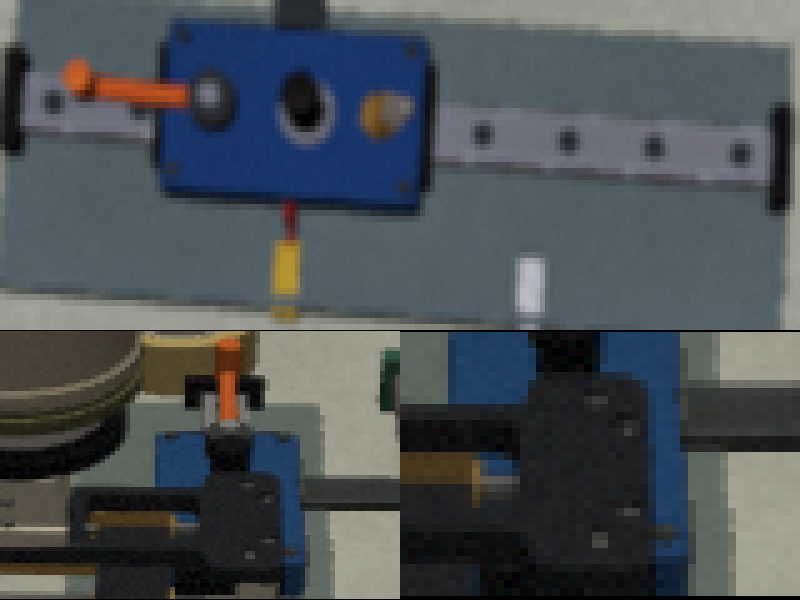

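The pointer lines up with the yellow clip (tip column 290, clip 287, under 2 mm). The lever lies along the rail in its clamped position. The nipple ball is at about (402,104) and the elbow at (380,115) in the top crop. Now to the gun.

```bash
python3 -m inch '[[[0,0,0,0,0,0,-0.1]]]'; python3 - <<'E'
from h import *
delta([.4512,-.342,.2]); T=load('top0')
g=lambda p:[425+(p[0]-415+.5)/4-.5,190+(p[1]-355+.5)/4-.5]
F=atz(T,[g(p) for p in[(447,412),(575,393),(602,522),(470,542)]],.008)[:,:2];e=F[1]-F[0];print('foot yaw',np.degrees(np.arctan2(e[1],e[0])))
E
```

```text
t: 15.75
tool_pos: [0.419, -0.2214, 0.2385]
orientation: [-2.311, -2.128, -0.0]
force: [-0.4, 0.5, -0.3]
opening: 0.0512
shift cm [-11.75   4.2    3.84] 
foot yaw -82.40367042553001
```

```bash
I="python3 -m inch"; $I '[[[-4,1.4,0,0,0,0,-0.1],[-4,1.4,0,0,0,0,-0.1],[-3.75,1.4,0,0,0,0,-0.1],[0,0,0,0,0,0,-0.1],[0,0,0,0,0,0,-0.1]]]'
$I '[[[0,0,3,0,0,0,-0.1],[0,0,3,0,0,0,-0.1],[0,0,2,0,0,0,-0.1],[0,0,1.6,0,0,0,-0.1],[0,0,0,0,0,0,-0.1]]]'
$I '[[[0,0,0,0,0,0,-0.1],[0,0,0,0,0,0,1],[0,0,0,0,0,0,1],[0,0,0,0,0,0,1],[0,0,0,0,0,0,1]]]' 30
$I '[[[0,0,0,0,0,0,1],[0,0,0,0,0,0,1],[0,0,0,0,0,0,1]]]' 60
python3 - <<'E'
from h import *
c=snap('top','t6');s=snap('side','s6')
P=proj(load('t6'),[[.525,.105,.09]])[0];Q=proj(load('s6'),[[.525,.105,.09]])[0];print(P,Q)
def cr(im,p,w,h,k):
    x,y=int(p[0]-w/2),int(p[1]-h/2);print(x,y);return cv2.resize(im[y:y+h,x:x+w],None,fx=k,fy=k,interpolation=cv2.INTER_CUBIC)
M=np.zeros((600,800,3),np.uint8)
a=cr(c['image'],P,26,26,15);M[:390,:390]=a
a=cr(s['image'],Q,26,26,15);M[:390,400:790]=a
a=cv2.resize(s['image'][270:375,230:390],None,fx=2,fy=2,interpolation=3);M[390:600,:320]=a
cv2.imwrite('pics/m6.png',M)
E
```

```text
t: 16.25
tool_pos: [0.4522, -0.3404, 0.2378]
orientation: [-2.306, -2.13, -0.0]
force: [-0.9, 0.2, 0.0]
opening: 0.0511
t: 16.75
tool_pos: [0.451, -0.3389, 0.1404]
orientation: [-2.304, -2.13, 0.0]
force: [-0.5, 0.4, 0.2]
opening: 0.0509
t: 17.25
tool_pos: [0.4522, -0.3417, 0.1434]
orientation: [2.307, 2.13, 0.0]
force: [1.5, -0.6, 2.1]
opening: 0.0262
t: 17.55
tool_pos: [0.4522, -0.3417, 0.1434]
orientation: [2.307, 2.13, 0.0]
force: [1.8, -1.1, 3.8]
opening: 0.0261
[297.13953747 190.53574209] [328.40084173 187.96621183]
284 177
315 174
```

View pics/m6.png

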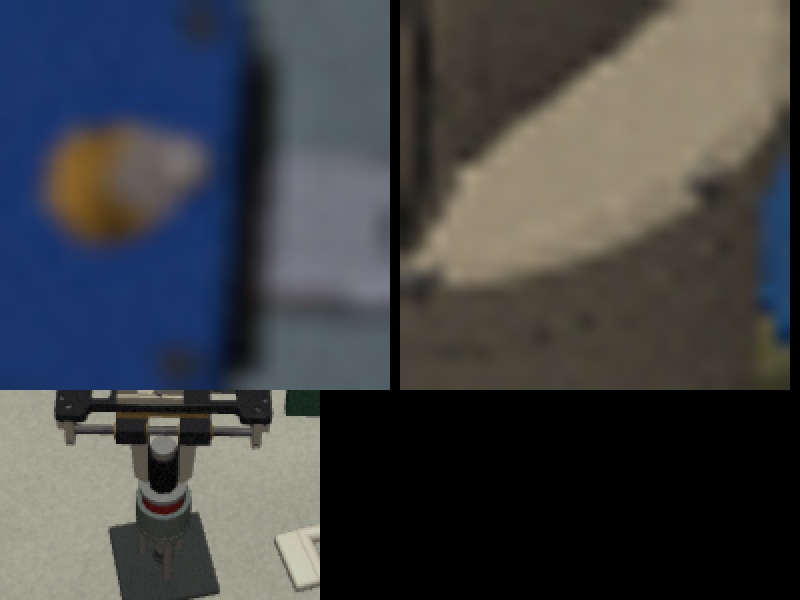

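Gun gripped across its flats (26.1 mm). In the top crop the nipple ball is at about (183,163), its end at (208,163) and the brass elbow's centre at (107,182). Next I lift the gun and work out the nipple's axis, with an overlay to check it.

```bash
I="python3 -m inch"; $I '[[[0,0,-2,0,0,0,1],[0,0,-3,0,0,0,1],[0,0,-3,0,0,0,1],[0,0,-3,0,0,0,1],[0,0,-3,0,0,0,1]]]' 60
$I '[[[0,0,-3,0,0,0,1],[0,0,-3,0,0,0,1],[0,0,-3,0,0,0,1],[0,0,0,0,0,0,1]]]' 60
python3 - <<'E'
from h import *
T=load('t6');S=load('s4')
f=lambda p:[284+(p[0]+.5)/15-.5,177+(p[1]+.5)/15-.5]
a=np.radians(-4.6);Rr=np.array([[np.cos(a),-np.sin(a)],[np.sin(a),np.cos(a)]])
r=lambda P:((P[:2]-[.518,.117])@Rr).round(4)
ball=atz(T,f((183,164)),.0987)[0]
for z in(.075,.08,.085):
    e=atz(T,f((107,182)),z)[0];d=(ball-e)[:2]@Rr;print(z,e,r(e),d,'az from -y towards +x deg',np.degrees(np.arctan2(d[0],-d[1])))
print('ball',ball,r(ball))
# markers on images: ball, for azimuth candidates draw elbow-side point 25mm down the axis
M=np.zeros((480,800,3),np.uint8)
for i,(C,im,x0,y0) in enumerate([(T,cv2.imread('pics/t6.png'),284,177),(S,cv2.imread('pics/s4.png'),318,171)]):
    A=cv2.resize(im[y0:y0+26,x0:x0+26],None,fx=15,fy=15,interpolation=3)
    M[:390,i*400:i*400+390]=A
    for az,col in((-20,(0,0,255)),(0,(0,255,0)),(20,(255,255,0))):
        az=np.radians(az);n2=Rr@[np.sin(az)*.5,-np.cos(az)*.5];n=np.r_[n2,.866]
        for L in(.005,-.011,-.025):
            p=proj(C,[ball+n*L])[0];q=((p-[x0,y0]+.5)*15-.5).astype(int);cv2.circle(M,(int(q[0])+i*400,int(q[1])),4,col,1)
cv2.imwrite('pics/m7.png',M)
E
```

```text
t: 18.15
tool_pos: [0.4509, -0.3406, 0.2819]
orientation: [-2.306, -2.129, 0.001]
force: [0.5, -0.5, -4.7]
opening: 0.0261
t: 18.55
tool_pos: [0.4525, -0.342, 0.3763]
orientation: [2.304, 2.127, 0.001]
force: [0.7, -0.1, -3.6]
opening: 0.0259
0.075 [0.53348109 0.12400171 0.075     ] [0.0149 0.0082] [-6.04414190e-05 -1.56055407e-02] az from -y towards +x deg -0.2219097026473012
0.08 [0.5325341  0.12371049 0.08      ] [0.0139 0.0079] [ 0.00086014 -0.01523932] az from -y towards +x deg 3.2304867174049705
0.085 [0.53158711 0.12341928 0.085     ] [0.013  0.0075] [ 0.00178073 -0.01487309] az from -y towards +x deg 6.827427059888131
ball [0.5321693  0.10845128 0.0987    ] [ 0.0148 -0.0074]
```

View pics/m7.png

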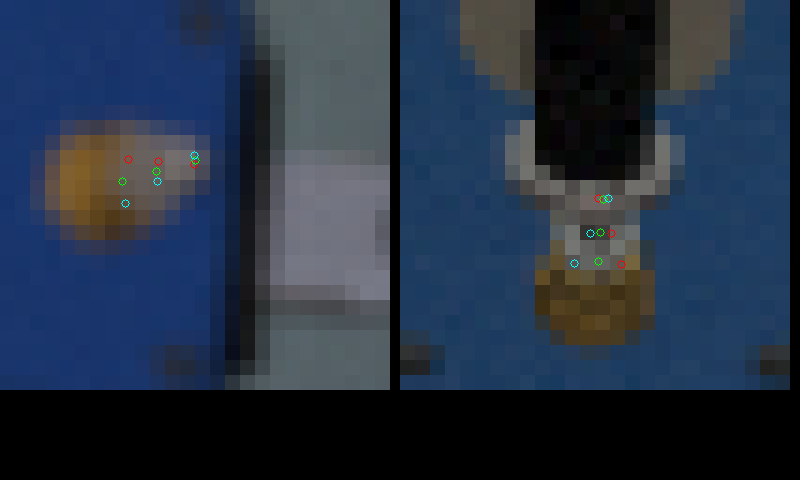

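The overlay shows azimuth about 0 to +3°: the ball at (603,200) sits straight above the brass elbow in the side view, so it leans almost exactly toward −y. I use +2°.

```bash
cat >> h.py <<'E'
n=np.array([-.0226,-.4995,.866]);n/=np.linalg.norm(n)
tip=np.array([.5321,.107,.103])
rx=np.array([.9968,-.0802,0]);zt=-n;yt=rx-zt*(rx@zt);yt/=np.linalg.norm(yt)
RT=Ro.from_matrix(np.c_[np.cross(yt,zt),yt,zt])
E
python3 - <<'E'
from h import *
s=robot.read_state();print(s['tool_pos'])
delta([.528,-.02,.376],RT,s)
E
```

```text
[ 0.45252143 -0.34201154  0.37631872]
shift cm [32.7   4.96 -0.06] turn [ 1.2 30.2 -0.2]
```

```bash
I="python3 -m inch"; $I '[[[3.3,0.5,0,0,0,0,1],[3.3,0.5,0,0,0,0,1],[3.3,0.5,0,0,0,0,1],[3.3,0.5,0,0,0,0,1],[3.3,0.5,0,0,0,0,1]]]' 60
$I '[[[3.3,0.5,0,0,0,0,1],[3.3,0.5,0,0,0,0,1],[3.2,0.5,0,0,0,0,1],[3.2,0.5,0,0,0,0,1],[3.2,0.4,0,0,0,0,1]]]'
$I '[[[0,0,0,0.3,6,0,1],[0,0,0,0.3,6,0,1],[0,0,0,0.3,6,0,1],[0,0,0,0.3,6,0,1],[0,0,0,0,6,0,1]]]'
$I '[[[0,0,0,0,0,0,1],[0,0,0,0,0,0,1]]]'
python3 - <<'E'
from h import *
s=robot.read_state();print(s['tool_pos'],s['q'].round(2))
delta(tip+n*(.1299+.03),RT,s)
E
```

```text
t: 19.05
tool_pos: [0.4892, -0.1772, 0.3692]
orientation: [-2.305, -2.128, 0.003]
force: [0.9, 0.1, -3.2]
opening: 0.0261
t: 19.55
tool_pos: [0.526, -0.0178, 0.3692]
orientation: [-2.306, -2.129, 0.005]
force: [0.4, -1.0, -4.5]
opening: 0.0261
t: 20.05
tool_pos: [0.5263, -0.0192, 0.3701]
orientation: [-2.0, -1.841, -0.518]
force: [0.5, 0.5, -4.6]
opening: 0.026
t: 20.25
tool_pos: [0.5261, -0.0199, 0.37]
orientation: [-2.005, -1.843, -0.512]
force: [-0.1, -1.5, -3.5]
opening: 0.0257
[ 0.52610157 -0.01988444  0.36998834] [-0.47  0.    1.44  0.5   1.9  -0.27]
shift cm [-2.34  0.19 13.48] turn [-0.3  0.  -0.6]
```

```bash
I="python3 -m inch"; $I '[[[-1.2,0.1,3,0,0,0,1],[-1.1,0.1,3,0,0,0,1],[0,0,3,0,0,0,1],[0,0,2.5,0,0,0,1],[0,0,2,0,0,0,1]]]' 60
$I '[[[0,0,0,0,0,0,1],[0,0,0,0,0,0,1]]]'
python3 - <<'E'
from h import *
s=robot.read_state();delta(tip+n*(.1299),RT,s)
R=Ro.from_rotvec(s['orientation']).as_matrix()
M=np.zeros((600,800,3),np.uint8)
mouth=s['tool_pos']+R[:,2]*.1299
for i,nm in enumerate(('top','side')):
    c=snap(nm,nm+'8');C=load(nm+'8')
    p=proj(C,[(mouth+tip)/2])[0];x0,y0=int(p[0]-20),int(p[1]-25)
    print(nm,x0,y0,'mouth',proj(C,[mouth])[0],'tip',proj(C,[tip])[0])
    M[:600,i*400:i*400+400]=cv2.resize(c['image'][y0:y0+50,x0:x0+40],(400,500) if 0 else None,fx=10,fy=10,interpolation=cv2.INTER_CUBIC)[:600] if 0 else cv2.copyMakeBorder(cv2.resize(c['image'][y0:y0+50,x0:x0+40],None,fx=10,fy=10,interpolation=cv2.INTER_CUBIC),0,100,0,0,cv2.BORDER_CONSTANT)
cv2.imwrite('pics/m8.png',M[:500])
E
```

```text
t: 20.75
tool_pos: [0.529, 0.0299, 0.2424]
orientation: [-2.002, -1.85, -0.513]
force: [0.4, -0.2, -4.9]
opening: 0.0261
t: 20.95
tool_pos: [0.5295, 0.029, 0.2446]
orientation: [-2.002, -1.85, -0.515]
force: [0.3, 0.7, -3.1]
opening: 0.026
shift cm [-0.32 -0.07  3.18] turn [-0.2  0.1 -0.2]
top 278 161 mouth [300.51330539 185.14025998] tip [296.1777312  187.19320046]
side 311 155 mouth [331.89908133 177.94539016] tip [331.12184031 183.59304892]
```

View pics/m8.png

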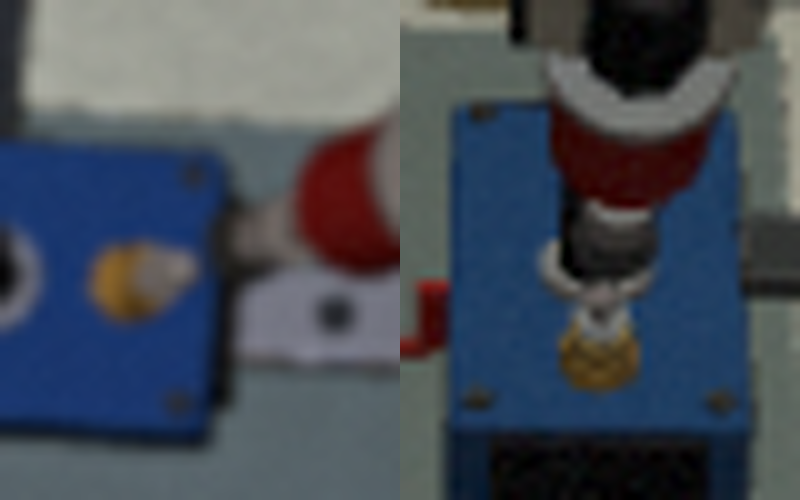

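Predicted and seen coupler positions agree: circle at about (612,229) in the side crop, mouth at about (228,243) in the top crop. The ball lies about 1 mm further toward −y than I modelled, so I correct for that and approach.

```bash
I="python3 -m inch"; $I '[[[-0.4,-0.1,0.5,-0.2,0,0,1],[0,0,1,0,0,0,1],[0,0,1,0,0,0,1],[0,0,0.3,0,0,0,1],[0,0,0,0,0,0,1]]]' 60
$I '[[[0,0,0.3,0,0,0,1],[0,0,0.2,0,0,0,1],[0,0,0,0,0,0,1]]]'
$I '[[[0,0,0.3,0,0,0,1],[0,0,0.2,0,0,0,1],[0,0,0,0,0,0,1]]]'
python3 - <<'E'
from h import *
s=robot.read_state();R=Ro.from_rotvec(s['orientation']);tip2=tip+[0,-.001,0]
print('tip in mouth frame cm',R.inv().apply(tip2-s['tool_pos'])*100-[0,0,12.99],'F tool',R.inv().apply(s['force']),s['wrist_torque'])
E
```

```text
t: 21.55
tool_pos: [0.5284, 0.0394, 0.217]
orientation: [-2.004, -1.846, -0.519]
force: [-0.4, -0.1, -4.3]
opening: 0.026
t: 21.85
tool_pos: [0.5291, 0.0415, 0.2135]
orientation: [-2.005, -1.847, -0.52]
force: [1.0, 0.7, -5.5]
opening: 0.0262
t: 22.15
tool_pos: [0.5295, 0.0441, 0.2099]
orientation: [-2.005, -1.848, -0.521]
force: [-1.1, 0.6, -0.3]
opening: 0.0262
tip in mouth frame cm [ 0.00680528 -0.03651014 -0.63164108] F tool [ 0.26163234 -1.11383586  0.55966247] [0.11009027 0.39089181 0.15065404]
```

```bash
I="python3 -m inch"; $I '[[[0,0,0.2,0,0,0,1],[0,0,0,0,0,0,1]]]'; $I '[[[0,0,0.2,0,0,0,1],[0,0,0,0,0,0,1]]]'; $I '[[[0,0,0.2,0,0,0,1],[0,0,0,0,0,0,1]]]'
python3 - <<'E'
from h import *
s=robot.read_state();R=Ro.from_rotvec(s['orientation']);tip2=tip+[0,-.001,0]
print('tip in mouth frame cm',R.inv().apply(tip2-s['tool_pos'])*100-[0,0,12.99],'F tool',R.inv().apply(s['force']-[0,0,-4.4]),s['wrist_torque'])
E
```

```text
t: 22.35
tool_pos: [0.5291, 0.0453, 0.2075]
orientation: [-2.004, -1.847, -0.52]
force: [-0.6, 2.0, -1.6]
opening: 0.026
t: 22.55
tool_pos: [0.5288, 0.0465, 0.205]
orientation: [-2.004, -1.846, -0.519]
force: [0.3, 3.1, -5.7]
opening: 0.0261
t: 22.75
tool_pos: [0.5288, 0.0476, 0.2031]
orientation: [-2.004, -1.846, -0.519]
force: [-0.7, 4.5, -7.2]
opening: 0.0262
tip in mouth frame cm [ 0.05297916  0.07116051 -1.39436135] F tool [ 2.3903363  -0.99110625  4.63697128] [ 0.32160292  0.05788903 -0.00279305]
```

```bash
I="python3 -m inch"; $I '[[[0,0,0.2,0,0,0,1],[0,0,0,0,0,0,1]]]'; $I '[[[0,0,0.2,0,0,0,1],[0,0,0,0,0,0,1]]]'; $I '[[[0,0,0.2,0,0,0,1],[0,0,0,0,0,0,1]]]'
python3 - <<'E'
from h import *
s=robot.read_state();R=Ro.from_rotvec(s['orientation']);tip2=tip+[0,-.001,0]
print('tip in mouth frame cm',R.inv().apply(tip2-s['tool_pos'])*100-[0,0,12.99],'F tool',R.inv().apply(s['force']-[0,0,-4.4]),s['wrist_torque'])
E
```

```text
t: 22.95
tool_pos: [0.5293, 0.0481, 0.2021]
orientation: [-2.005, -1.847, -0.52]
force: [-0.8, 3.6, -4.2]
opening: 0.0258
t: 23.15
tool_pos: [0.5299, 0.0485, 0.2017]
orientation: [-2.006, -1.849, -0.521]
force: [-1.7, 0.6, 3.7]
opening: 0.0259
t: 23.35
tool_pos: [0.5301, 0.0494, 0.2002]
orientation: [-2.006, -1.849, -0.522]
force: [-2.5, -2.1, 7.7]
opening: 0.0261
tip in mouth frame cm [ 0.04719722 -0.09223304 -1.73793998] F tool [  4.02156248  -2.5179274  -11.56354167] [0.48671912 0.75667744 0.47192201]
```

Force along the tool is now about 11.6 N, so the coupler is seated and the spring has started. Pushing on about 14 mm, relieving the small sideways force.

```bash
I="python3 -m inch"; $I '[[[0.05,0,0.2,0,0,0,1],[0.05,0,0.2,0,0,0,1],[0,0,0.2,0,0,0,1],[0,0,0,0,0,0,1]]]'
$I '[[[0,0,0.2,0,0,0,1],[0,0,0.2,0,0,0,1],[0,0,0.2,0,0,0,1],[0,0,0,0,0,0,1]]]'
python3 - <<'E'
from h import *
s=robot.read_state();R=Ro.from_rotvec(s['orientation']);tip2=tip+[0,-.001,0]
print('tip in mouth frame cm',R.inv().apply(tip2-s['tool_pos'])*100-[0,0,12.99],'F tool',R.inv().apply(s['force']-[0,0,-4.4]),s['wrist_torque'])
E
```

```text
t: 23.75
tool_pos: [0.5304, 0.0528, 0.1956]
orientation: [-2.007, -1.849, -0.521]
force: [-3.3, -3.9, 8.5]
opening: 0.0259
t: 24.15
tool_pos: [0.5306, 0.0558, 0.1906]
orientation: [-2.007, -1.849, -0.522]
force: [-3.9, -4.9, 9.1]
opening: 0.0261
tip in mouth frame cm [-0.02319236 -0.11359286 -2.88918137] F tool [  2.18186504  -3.71779733 -14.28948354] [0.19230449 0.95928533 0.49891788]
```

```bash
I="python3 -m inch"; $I '[[[0,-0.07,0.15,0,0,0,1],[0,-0.05,0.1,0,0,0,1],[0,0,0,0,0,0,1],[0,0,0,0,0,0,1],[0,0,0,0,0,0,1]]]'
python3 - <<'E'
from h import *
s=robot.read_state();R=Ro.from_rotvec(s['orientation']);tip2=tip+[0,-.001,0]
print('tip in mouth frame cm',R.inv().apply(tip2-s['tool_pos'])*100-[0,0,12.99],'F tool',R.inv().apply(s['force']-[0,0,-4.4]),s['wrist_torque'])
M=np.zeros((500,800,3),np.uint8)
for i,(nm,x0,y0) in enumerate((('top',268,161),('side',300,145))):
    c=snap(nm,nm+'9')
    M[:,i*400:i*400+400]=cv2.resize(c['image'][y0:y0+62,x0:x0+50],(400,500),interpolation=cv2.INTER_CUBIC)
cv2.imwrite('pics/m9.png',M)
E
```

```text
t: 24.65
tool_pos: [0.5302, 0.0568, 0.1891]
orientation: [-2.008, -1.85, -0.523]
force: [-2.6, -5.4, 9.7]
opening: 0.0263
tip in mouth frame cm [-0.02564017 -0.08725069 -3.06686347] F tool [  2.1609509   -2.37055298 -14.9599124 ] [0.15407012 0.59468961 0.33034358]
```

View pics/m9.png

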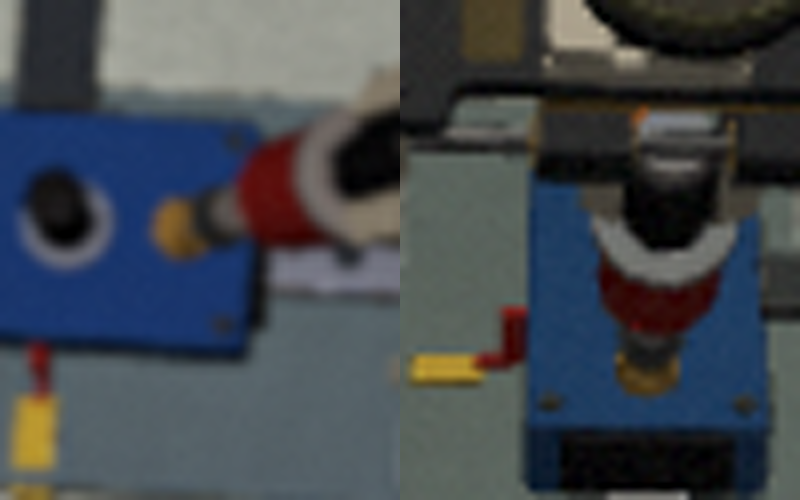

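The coupler sits over the ball at about (212,215) top and (650,345) side, with the barrel slid close to it. The pointer is still on the yellow clip. Axial force is about 15 N, near the end of the spring. Handing in.

```bash
python3 -c "
from plant import robot
robot.close_job()"
```

```text
the job is handed in; nothing more can be done
```

The job is handed in at about 25 s of robot time, with the arm still holding the gun pushed in on the nipple. I have no verdict from the judge, so what follows is from my own checks.

**What I did:**
- Turned the lever to its released stop.
- Slid the carriage by its post until the pointer stood on the yellow clip.
- Clamped the lever again, pushing about 34 N against its stop.
- Lifted the gun out and pressed its coupler onto the nipple until the jaws took it.
- Pushed on against the spring.

**Last checks:**
- **Pointer:** it stood on the yellow clip in both views, about 2 mm or less off centre. It was still there in the last picture.
- **Coupler:** the last picture shows it over the ball. I inferred the snap from the force, a small pull followed by the spring's rise above 10 N, and did not see it directly.
- **Stroke:** the axial push was about 15 N, where 15.5 N is the end of the stroke. Both this and the distance advanced suggest about 14–16 mm of the 18 mm.
- **Sideways load:** 2–3 N of sideways force remained.

**Disagreements:**
- The two cameras disagreed by 2–3 mm on the nipple's position; I used a value in between.
- The lever's release angle came out at 1.46 rad instead of 1.40. I put this down to an error in my pivot position and pushed on until the carriage itself began to move.

I did not touch the tape roll, the white handle or the cutter.

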